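# Find the socle's blind socket by feel and hold it socket-up over the drip tray

## Task

The octagonal wooden socle lying on the bench has a deep blind socket for the head's neck in one end and only a shallow felt recess in the other. Stand it up on the bench with the deep socket uppermost, let go, and feel gently with the fingertips right down to the bottom of the socket; then pick it up again and finish while holding it still and upright, socket up, over the middle of the white drip tray and about a hand's breadth above it, ready for the adhesive. Leave the head on its ring stand, the jar and the brush where they are.

Things in the scene. Friction and masses are not known exactly. Their poses are not given: they have to be found in the camera images.
- socle_centre (a point): Centre of the loose octagonal dark-wood socle: a prism 70 mm long, eight flat sides, 58 mm across opposite flats (each flat 24 mm wide), 100 to 180 g. Its z axis runs along its length and points out of the end with the deep socket; +x, -x, +y, -y point out of flats. It starts lying on a flat (centre 29 mm up), pointing any way; stood on end its centre is 35 mm up.
- socket_mouth (a point): Middle of the deep socket's open mouth, on the socle's axis in its +z end face, 35 mm from the centre. The socket is round, 43 mm bore, 28 mm deep, flat-bottomed, wall 7.5 mm. The opposite end has a round recess of the same 43 mm bore but only 4 mm deep. Stood socket-up, the mouth is 70 mm above the bench.
- socket_floor: The flat round bottom of the deep socket, 43 mm across, part of the socle; origin at its middle, on the surface one touches, 28 mm below the mouth and 7 mm from the socle's centre towards the mouth; its z axis points out of the mouth. With the socle stood socket-up it is 42 mm above the bench.
- tray: White enamel drip tray that stays put: 200 mm (its x) by 160 mm (its y), rim 22 mm above the bench (25 mm with its rolled edge), walls 4 mm; origin at its middle on the bench, z up. It lies on the left or right of the work.
- stand: Loose black iron ring stand, three splayed legs, 85 mm tall, about 95 mm across its feet; origin on the bench under the ring's centre. A bystander.
- head: Small loose terracotta head, 65 mm across, sitting with its neck through the ring of the stand; origin on its axis at the ring's top, 85 mm above the bench; its crown is 57 mm higher. A bystander.
- jar: Loose open glass jar, 72 mm across and 100 mm tall, with a black stirring rod leaning in it up to 155 mm; origin at the middle of its underside. A bystander.
- brush: Loose flat wooden hake brush, 230 mm long, 44 mm wide, 12 mm thick, lying flat; origin on the bench side near the middle of its length, its x axis points towards the bristles (112 mm ahead, handle end 120 mm behind). A bystander.
Things that resemble listed ones, but are neither listed nor needed, are in the scene too. What is shaped like the part that bears socle_centre but purple or red is not meant.

How it is judged:
On the way, in this order (a step that is already met when the one before it is completed fails the run):
1. the socle stands on the bench, socket up, let go (angle between socle_centre's own z axis and vertical below 0.08 rad and height (world z) of socle_centre below 0.039 m and contact force between the fingers and socle below 0.05 N), for 0.2 s.
2. a fingertip touches the bottom of the socket while the socle stands upright (angle between socle_centre's own z axis and vertical below 0.12 rad and contact force between the fingers and socket_floor above 0.5 N), for 0.05 s.
At the end, for the whole second after the job is handed in: The socle is held still in the fingers, socket up within about 11 degrees, its centre 100 to 400 mm above the bench and within 60 mm (tray's x) and 50 mm (tray's y) of the tray's middle; head, stand, jar and brush are within 30 mm of where they were (angle between socle_centre's own z axis and vertical below 0.2 rad and height (world z) of socle_centre between 0.1 and 0.4 m and x of socle_centre in the frame of tray between -0.06 and 0.06 m and y of socle_centre in the frame of tray between -0.05 and 0.05 m and contact force between the fingers and socle above 1 N and linear speed of socle below 0.03 m/s and distance of each of stand, head, jar, brush from where it was at the start of the episode below 0.03 m); the arm keeps its last pose, push and grip.
It fails at once if the bottom of the socket is pressed hard (over 40 N) (contact force between the fingers and socket_floor above 40 N).
It fails at once if a bystander is pushed away (distance of any of stand, head, jar, brush from where it was at the start of the episode above 0.03 m).
It also fails if it takes over 72 s, if anything falls off the work surface, if the arm or the gripper's body presses on something with over 40 N, if the wrist force passes 120 N, or if a joint passes its speed limit or range.

## Robot

A 6-joint arm with a two-finger parallel gripper is mounted at the origin on the work surface. World frame = base frame: x ahead of the robot, y to its left, z up, the work surface at z = 0. Lengths are in m, angles in rad, forces in N, time in s.
With the tool pointing down it reaches from about 0.25 to 0.725 m from the base axis. Payload 9.7 kg.
Tool frame: the origin (TCP) lies at the very end of the fingers, on their centre line; the grasp point (between the pads) lies ctrl.grip_point_offset behind it (ctrl.grip_point_offset is the distance from the TCP to the grasp point, in m); z points along the fingers, y is the line along which they close (so a half turn about z gives the same grasp; the last joint's range is limited). The gripper opens to 85 mm and grips with 20 to 120 N. Pads are 22 mm wide; open, the fingers measure 114 mm over their backs; the gripper's body (76 mm by 85 mm) begins 54 mm behind the grasp point. The pads swing forward as they close: fully open they stand 13 mm farther back than shut.
Start: joints at [1.102, 0.087, 0.176, 1.66, 0, 1.571], TCP at [0.248, 0.491, 0.231] pointing down, gripper open.
Joint ranges: [-3.13, 3.13], [-0.85, 1.81], [-1.15, 1.24], [-2.2, 2.28], [-1.44, 1.52], [-3.14, 3.14]. Speed limits (rad/s): [2.22, 2.22, 2.57, 3.14, 3.14, 3.14].

## Interface

Orientations are given as a unit quaternion [x, y, z, w].
In Python, from cell import status, viewer, workorder, spotter, ctrl gives the robot as it stands.
- The arm moves only by the shell command python3 -m handwheel 'ROWS' [FORCE]. ROWS is JSON, a list of rows, each a list of 3 entries, a list of its own where there are three numbers: the gripper command: -1 is fully open, 1 is shut, values between are in proportion, then the shift along the tool's x, y, z normalised to -1 to 1, where 1 is 50 mm, then the turn, a rotation vector about the tool's x, y, z normalised to -1 to 1, where 1 is 90 degrees. In form: [[claw, [x, y, z], [wx, wy, wz]], ...]. A call has 1 to 12 rows; each row shifts and turns the commanded pose from where the row before left it, along the tool's axes as they then stand; what a row does not reach is not made up. A row lasts 1/8 s, in which the tool goes at most 62.5 mm and 10.7 degrees, less where a joint would pass 70% of its speed; a pose out of reach is approached as far as the arm can. A call with a number of a shift or a turn outside -1 to 1 is refused whole. A call with a gripper value outside its range is refused whole. The fingers move at their own pace and stop on an object; FORCE is the grip in N (left out, the last holds). Time passes only in rows, so rows that do not move let the fingers close. It gives the time, the measured TCP pose, the force, the opening and the grip force at its end, in the units of the state.
- status.get_state(): the state, without advancing time (a new reading comes with each control period).
- viewer.capture(name): name is "scene" or "top" or "wrist"; returns a dict with "image" (420x560x3 uint8, red, green, blue), "fx", "fy", "cx", "cy" (pixels), "world_to_cam" (4x4, takes a point from world to camera coordinates); the wrist camera has in their place "T_tool_cam" (4x4, takes a point from camera to tool coordinates, whose origin is the TCP and whose axes are the flange's). Camera axes: x right, y down, z forward; pixel columns grow to the right and rows downward; lengths in m; the calibration is good to about 2 mm. A picture is of the moment at which its call begins: read the wrist's pose just before it. There is no depth.
- workorder.job_done(): hands the job in; it is judged then, once.
Trained networks look in the newest picture that a camera, given by its name, has taken for a name from the list of things; names that differ only in an ending like _2 or _b are one class to them, and where a whole thing is asked for, a point or a joint stands for the part that bears it (a point fixed in the world has none). Each returns a list of dicts, best first, with "confidence" (0 to 1); they miss things now and then, are a little off and sometimes report something else, mostly with a low value. They report only what shows in the picture. A call takes as long as a camera call. They do not tell look-alikes from the thing itself.
- spotter.silhouettes(thing, camera): "mask" (420x560 bool, what is visible of it).
- spotter.place_of(thing, camera): "centre" ([x, y, z] in m, in the coordinates of the camera as it stood for that picture, good to about 4 mm: a listed point, or the origin of a listed thing).
The state is a dict: "time_s": time; "qpos": joint angles; "qd": joint speeds; "joint_efforts": joint torques, N m; "ee_pos": TCP position; "eef_rot": TCP orientation; "ft_force": force on the tool from outside, world axes, zero at the start; "wrist_torque": the same for the moment, N m; "gripper_width": finger opening in m; "grasp_force": force on a finger pad.
Only numpy, scipy, OpenCV 4.12 (cv2) and the standard library are available. Lean on these libraries where they do the work, as an engineer would, in place of code of your own. Each camera call takes 0.05 s, during which the arm holds its last target. There are 200 camera calls.

## Working session

There is one attempt and no reset: what is moved stays moved. The work goes in short steps, Python scripts to look and compute and a shell command to move; the robot and the scene stay as the last step left them, time stands still between calls to the robot, and variables do not carry over. Pictures are saved under pics/ and viewed, at most 10 in all, crops included, and the job is handed in when it is done.

```bash
mkdir -p pics; cat > h.py <<'E'
import numpy as np, cv2
from scipy.spatial.transform import Rotation as R
from cell import status, viewer, workorder, spotter, ctrl
def snap(n,f=None):
    s=status.get_state(); c=viewer.capture(n)
    if n=="wrist":
        T=np.eye(4);T[:3,:3]=R.from_quat(s["eef_rot"]).as_matrix();T[:3,3]=s["ee_pos"]
        c["c2w"]=T@np.array(c["T_tool_cam"])
    else: c["c2w"]=np.linalg.inv(np.array(c["world_to_cam"]))
    if f: cv2.imwrite("pics/"+f,cv2.cvtColor(c["image"],cv2.COLOR_RGB2BGR))
    return c
def w(c,p): return (c["c2w"]@np.r_[p,1])[:3]
def ray(c,u,v,z):
    d=c["c2w"][:3,:3]@np.array([(u-c["cx"])/c["fx"],(v-c["cy"])/c["fy"],1]);o=c["c2w"][:3,3]
    return o+d*(z-o[2])/d[2]
def pix(c,p):
    q=np.linalg.inv(c["c2w"])@np.r_[p,1]; return np.array([c["fx"]*q[0]/q[2]+c["cx"],c["fy"]*q[1]/q[2]+c["cy"]])
E
python3 - <<'E'
from h import *
np.set_printoptions(precision=3,suppress=True)
s=status.get_state();print(s["time_s"],s["ee_pos"],R.from_quat(s["eef_rot"]).as_matrix(),ctrl.grip_point_offset)
a=snap("top");b=snap("scene")
cv2.imwrite("pics/a.png",cv2.cvtColor(a["image"],cv2.COLOR_RGB2BGR))
cv2.imwrite("pics/b.png",cv2.cvtColor(b["image"],cv2.COLOR_RGB2BGR))
for cn,c in(("top",a),("scene",b)):
  for t in["socle_centre","socket_mouth","socket_floor","tray","stand","head","jar","brush"]:
    for d in spotter.place_of(t,cn): 
        p=w(c,d["centre"]);print(cn,t,round(d["confidence"],2),p,pix(c,p))
E
```

```text
0.0 [0.248 0.49  0.231] [[-0.892  0.452 -0.001]
 [ 0.452  0.892 -0.001]
 [ 0.    -0.001 -1.   ]] 0.0187
top socle_centre 0.72 [ 0.508 -0.039  0.029] [303.369 245.075]
top socle_centre 0.69 [0.65  0.038 0.032] [271.743 188.4  ]
top socle_centre 0.67 [0.384 0.028 0.026] [276.497 296.597]
top socle_centre 0.66 [ 0.391 -0.135  0.028] [343.89  293.277]
top socket_mouth 0.86 [0.688 0.042 0.027] [270.231 174.299]
top socket_mouth 0.71 [ 0.423 -0.153  0.027] [351.111 279.722]
top socket_mouth 0.65 [ 0.484 -0.065  0.027] [314.161 255.04 ]
top socket_mouth 0.59 [0.39  0.06  0.032] [263.365 294.089]
top tray 0.67 [ 0.525 -0.299 -0.002] [406.788 238.61 ]
top stand 0.58 [0.549 0.273 0.002] [179.081 231.022]
top stand 0.52 [ 0.774 -0.125 -0.001] [334.892 143.422]
top jar 0.96 [ 0.766  0.147 -0.001] [229.871 147.778]
top brush 0.6 [ 0.776 -0.128 -0.002] [336.032 142.986]
scene socle_centre 0.81 [ 0.396 -0.136  0.022] [230.949 164.175]
scene socle_centre 0.8 [0.654 0.041 0.031] [293.06  239.129]
scene socle_centre 0.71 [ 0.506 -0.039  0.024] [263.41  193.148]
scene socle_centre 0.62 [0.385 0.029 0.026] [295.705 164.662]
scene socle_centre 0.24 [ 0.552  0.27  -0.005] [397.923 225.644]
scene socket_mouth 0.96 [0.69  0.042 0.024] [292.275 254.51 ]
scene socket_mouth 0.67 [ 0.42  -0.155  0.03 ] [221.743 166.432]
scene socket_mouth 0.67 [0.393 0.063 0.025] [309.044 167.762]
scene tray 0.67 [ 0.524 -0.299  0.001] [153.786 197.768]
scene tray 0.63 [ 0.503 -0.041  0.027] [262.734 191.313]
scene tray 0.41 [ 0.484 -0.069  0.029] [251.832 184.924]
scene stand 0.69 [ 0.548  0.267 -0.003] [396.171 223.997]
scene head 0.92 [0.548 0.276 0.085] [408.974 193.653]
scene head 0.56 [ 0.506 -0.042  0.029] [261.819 191.397]
scene jar 0.87 [ 0.76   0.139 -0.003] [340.793 296.528]
scene brush 0.8 [ 0.777 -0.13  -0.004] [197.682 292.016]
```

```bash
python3 - <<'E'
import cv2
a=cv2.imread("pics/a.png")[120:330,130:480];b=cv2.imread("pics/b.png")[130:330,130:480]
b=cv2.resize(b,(640,366),interpolation=3); 
a=cv2.resize(a,(800,480),interpolation=3)
cv2.imwrite("pics/a2.png",a);cv2.imwrite("pics/b2.png",b)
E
```

```text
(no output)
```

View pics/a2.png

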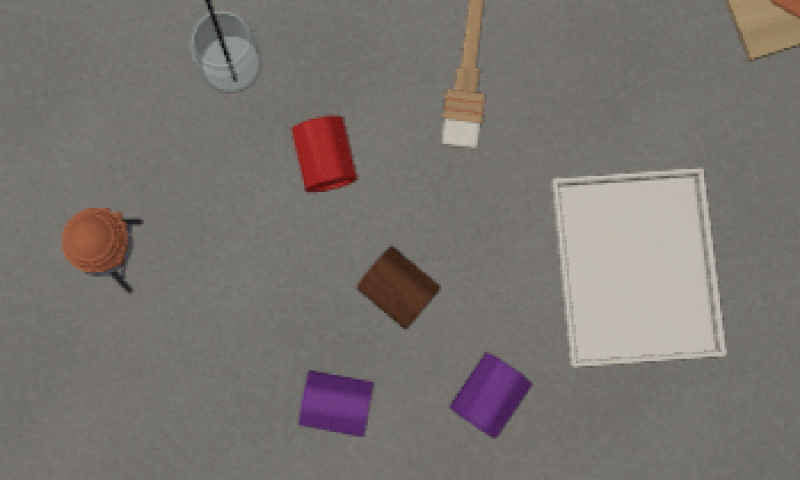

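View pics/b2.png

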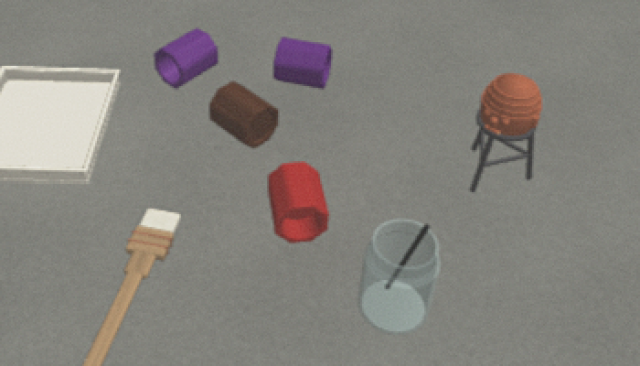

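Brown is the only dark-wood candidate: top-view pixel (303,245). The look-alikes are red at (272,188) and purple at (276,297) and (344,293). In the scene view, the brown piece's end facing +x,+y looks shallow, so the deep socket should face -x,-y. I'll check that with a close wrist crop.

```bash
python3 -m handwheel '[[-1,[-0.68,-0.57,0],[0,0,0]],[-1,[-0.68,-0.57,0],[0,0,0]],[-1,[-0.68,-0.57,0],[0,0,0]],[-1,[-0.68,-0.57,0],[0,0,0]],[-1,[-0.68,-0.57,0],[0,0,0]],[-1,[-0.68,-0.57,0],[0,0,0]],[-1,[-0.68,-0.57,0],[0,0,0]],[-1,[-0.68,-0.57,0],[0,0,0]],[-1,[-0.68,-0.57,0],[0,0,0]],[-1,[-0.68,-0.57,0],[0,0,0]],[-1,[-0.68,-0.57,0],[0,0,0]],[-1,[-0.68,-0.57,0],[0,0,0]]]'
python3 - <<'E'
from h import *
np.set_printoptions(precision=3,suppress=True)
c=snap("wrist","w1.png");s=status.get_state();print(s["qpos"],s["time_s"]);print(np.array(c["T_tool_cam"]))
print(R.from_quat(s["eef_rot"]).as_matrix())
for t in["socle_centre","socket_mouth"]:
  for d in spotter.place_of(t,"wrist"): p=w(c,d["centre"]);print(t,d["confidence"],p,pix(c,p))
E
```

```text
time_s: 2.4
ee_pos: [0.4584, -0.0003, 0.2315]
eef_rot: [0.232, 0.973, 0.0, 0.0]
ft_force: [0.9, 1.5, 0.2]
gripper_width: 0.0856
grasp_force: 0.0
[-0.007 -0.128 -0.037  1.662 -0.002  0.464] 2.45
[[ 0.    -0.954 -0.301  0.078]
 [ 1.     0.    -0.001  0.   ]
 [ 0.001 -0.301  0.954 -0.142]
 [ 0.     0.     0.     1.   ]]
[[-0.891  0.453  0.001]
 [ 0.453  0.891 -0.002]
 [-0.001 -0.001 -1.   ]]
socle_centre 0.9 [ 0.506 -0.041  0.029] [263.735 238.572]
socle_centre 0.79 [ 0.389 -0.132  0.028] [129.559 179.749]
socle_centre 0.74 [0.384 0.032 0.028] [272.671  97.427]
socle_centre 0.66 [0.658 0.041 0.024] [387.117 315.801]
socket_mouth 0.94 [0.389 0.057 0.029] [299.155  89.647]
socket_mouth 0.74 [0.692 0.042 0.024] [398.661 337.537]
socket_mouth 0.68 [ 0.423 -0.155  0.029] [129.29  218.186]
socket_mouth 0.59 [ 0.483 -0.067  0.028] [231.889 230.15 ]
```

View pics/w1.png

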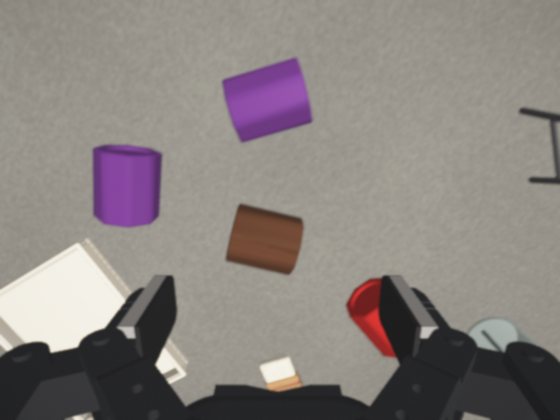

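The brown socle is at wrist pixel (265,239). Its end faces are hidden from here, so next I yaw to its axis and tilt towards the presumed socket end. That is both the grasp attitude and a view of that end.

```bash
python3 -m handwheel '[[-1,[0,0,0],[0,0,-0.105]],[-1,[0,0,0],[0,0,-0.105]],[-1,[0,0,0],[0,0,-0.105]],[-1,[0,0,0],[0,0,-0.105]],[-1,[0,0,0],[0,0,-0.105]],[-1,[0,0,0],[0,0,-0.105]],[-1,[0,0,0],[0,0,-0.105]],[-1,[0,0,0],[0,0,-0.105]],[-1,[0,0,0],[0,0,0]]]'
python3 -m handwheel '[[-1,[0,0,0],[0,-0.1,0]],[-1,[0,0,0],[0,-0.1,0]],[-1,[0,0,0],[0,-0.1,0]],[-1,[0,0,0],[0,-0.1,0]],[-1,[0,0,0],[0,-0.1,0]],[-1,[0,0,0],[0,0,0]]]'
cat >> h.py <<'E'
np.set_printoptions(precision=3,suppress=True)
def axis(c,cn="wrist",ref=(0.507,-0.04,0.029)):
    # fit the prism outline: long axis azimuth from mask edges
    pr=pix(c,np.array(ref)); best=None
    for d in spotter.silhouettes("socle_centre",cn):
        v,u=np.nonzero(d["mask"]); e=np.hypot(u.mean()-pr[0],v.mean()-pr[1])
        if best is None or e<best[0]: best=(e,d["mask"])
    m=best[1]; pts=np.argwhere(m)[:,::-1]
    hull=cv2.convexHull(pts.astype(np.int32))[:,0].astype(np.float32)
    from scipy.optimize import minimize
    from scipy.spatial import ConvexHull
    o=[(29*np.cos(t)/np.cos(np.pi/8),29*np.sin(t)/np.cos(np.pi/8)) for t in np.pi/8+np.arange(8)*np.pi/4]
    P=np.array([[x,y,z] for z in(-35,35) for x,y in o])/1000
    def cost(q):
        a=np.array([np.cos(q[2]),np.sin(q[2]),0]);b=np.array([-a[1],a[0],0])
        W=np.array([q[0],q[1],.029])+P[:,2:]*a+P[:,:1]*b+P[:,1:2]*np.array([0,0,1])
        px=np.array([pix(c,p) for p in W]).astype(np.float32)
        h=px[ConvexHull(px).vertices]
        dm=np.zeros(m.shape,np.uint8); cv2.fillPoly(dm,[np.round(h*16).astype(np.int32)],1,shift=4)
        return (dm.astype(bool)^m).sum()
    rs=[minimize(cost,[ref[0],ref[1],t],method="Nelder-Mead",options=dict(initial_simplex=[[ref[0],ref[1],t],[ref[0]+.008,ref[1],t],[ref[0],ref[1]+.008,t],[ref[0],ref[1],t+.15]])) for t in(-2.5,-2.29,-2.1)]
    r=min(rs,key=lambda r:r.fun); return r.x,r.fun,m.sum()
E
python3 - <<'E'
from h import *
c=snap("wrist","w2.png");s=status.get_state();print(s["qpos"],s["time_s"],s["ee_pos"])
print(R.from_quat(s["eef_rot"]).as_matrix())
for t in["socle_centre","socket_mouth","socket_floor"]:
  for d in spotter.place_of(t,"wrist"): p=w(c,d["centre"]);print(t,d["confidence"],p,pix(c,p))
print(axis(c))
a=snap("top");print(axis(a,"top"))
E
```

```text
time_s: 3.68
ee_pos: [0.4577, 0.0021, 0.2315]
eef_rot: [-0.413, 0.911, 0.0, 0.0]
ft_force: [0.2, 0.7, -0.1]
gripper_width: 0.0853
grasp_force: 0.0
time_s: 4.42
ee_pos: [0.4568, 0.0006, 0.2298]
eef_rot: [-0.378, 0.843, 0.159, 0.348]
ft_force: [-0.3, -0.7, 0.4]
gripper_width: 0.0859
grasp_force: 0.0
[-0.433 -0.496 -0.484  1.307  0.742 -1.171] 4.475 [0.457 0.001 0.231]
[[-0.471 -0.749  0.466]
 [-0.53   0.662  0.529]
 [-0.705  0.002 -0.709]]
socle_centre 0.7 [0.658 0.041 0.027] [167.055 147.606]
socle_centre 0.67 [ 0.508 -0.04   0.028] [185.872  12.393]
socle_centre 0.53 [ 0.549  0.273 -0.004] [354.063 174.084]
socket_mouth 0.75 [0.392 0.058 0.03 ] [395.964   7.656]
socket_mouth 0.65 [0.69  0.044 0.024] [154.204 158.034]
socket_mouth 0.29 [0.551 0.272 0.084] [359.151 229.796]
(array([ 0.504, -0.041, -2.33 ]), np.float64(74.0), np.int64(5915))
(array([ 0.507, -0.04 , -2.309]), np.float64(155.0), np.int64(594))
```

View pics/w2.png

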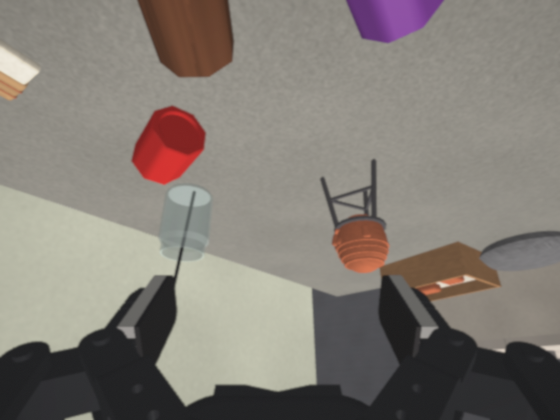

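The brown socle is cut off at the top of the frame (185,30). I'll back off along the approach line so the socket-side end is in view.

```bash
python3 -m handwheel '[[-1,[0.72,-0.32,0.28],[0,0,0]],[-1,[0.72,-0.32,0.28],[0,0,0]],[-1,[0.72,-0.32,0.28],[0,0,0]],[-1,[0.72,-0.32,0.28],[0,0,0]],[-1,[0,0,0],[0,0,0]]]'
python3 - <<'E'
from h import *
c=snap("wrist","w3.png");s=status.get_state();print(s["qpos"],s["time_s"],s["ee_pos"])
T=R.from_quat(s["eef_rot"]).as_matrix();print(T)
for t in["socle_centre","socket_mouth","socket_floor"]:
  for d in spotter.place_of(t,"wrist"): p=w(c,d["centre"]);print(t,d["confidence"],p,pix(c,p))
q=axis(c);print(q)
G=np.r_[q[0][:2],.029]+.005*np.r_[np.cos(q[0][2]),np.sin(q[0][2]),0]
print("shift tool (to TCP 20mm past)",T.T@(G-s["ee_pos"])+[0,0,.02], T@[0,1,0])
E
```

```text
time_s: 5.4
ee_pos: [0.4643, -0.0877, 0.0873]
eef_rot: [-0.38, 0.842, 0.16, 0.347]
ft_force: [-0.1, 1.0, 0.7]
gripper_width: 0.0856
grasp_force: 0.0
[-0.624 -0.257 -0.583  1.152  0.781 -1.434] 5.45 [ 0.465 -0.088  0.089]
[[-0.468 -0.751  0.465]
 [-0.53   0.66   0.532]
 [-0.707  0.003 -0.707]]
socle_centre 0.94 [0.661 0.04  0.023] [219.011 282.837]
socle_centre 0.93 [ 0.394 -0.132  0.028] [346.465  34.722]
socle_centre 0.92 [ 0.505 -0.04   0.029] [276.809 224.028]
socle_centre 0.63 [0.382 0.032 0.031] [503.083 207.364]
socket_mouth 0.89 [0.689 0.046 0.022] [207.187 287.505]
socket_mouth 0.86 [ 0.48  -0.062  0.029] [283.837 200.346]
socket_mouth 0.58 [ 0.425 -0.157  0.032] [224.117  47.009]
(array([ 0.507, -0.038, -2.273]), np.float64(229.0), np.int64(9293))
shift tool (to TCP 20mm past) [0.    0.    0.105] [-0.751  0.66   0.003]
```

View pics/w3.png

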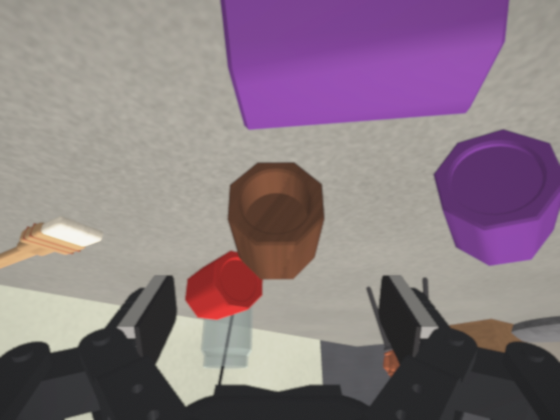

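Confirmed: the brown end facing the camera at (278,195) is the deep socket, while the purple one at (500,185) shows a shallow recess for comparison. At 45° tilt the camera housing would pass too low over the near purple piece, so I'm reducing the tilt to about 27°.

```bash
python3 -m handwheel '[[-1,[0,0,0],[0,0.1,0]],[-1,[0,0,0],[0,0.1,0]],[-1,[0,0,0],[0,0,0]]]'
python3 - <<'E'
from h import *
s=status.get_state()
T=R.from_quat(s["eef_rot"]).as_matrix();print(T)
G=np.array([.506,-.039,.029])+.006*np.array([-.67,-.742,0])
print((T.T@(G-s["ee_pos"])+[0,0,.02])/.05)
E
```

```text
time_s: 6.02
ee_pos: [0.4667, -0.0865, 0.0927]
eef_rot: [-0.403, 0.885, 0.095, 0.214]
ft_force: [0.5, 0.1, -0.3]
gripper_width: 0.0855
grasp_force: 0.0
[[-0.583 -0.754  0.302]
 [-0.673  0.657  0.341]
 [-0.455 -0.005 -0.89 ]]
[-0.411  0.04   2.04 ]
```

```bash
python3 -m handwheel '[[-1,[-0.41,0.04,0],[0,0,0]],[-1,[0,0,0.5],[0,0,0]],[-1,[0,0,0.5],[0,0,0]],[-1,[0,0,0.5],[0,0,0]],[-1,[0,0,0.52],[0,0,0]],[-1,[0,0,0],[0,0,0]],[0.6,[0,0,0],[0,0,0]],[1,[0,0,0],[0,0,0]],[1,[0,0,0],[0,0,0]],[1,[0,0,0],[0,0,0]],[1,[0,0,0],[0,0,0]],[1,[0,0,0],[0,0,0]]]' 50
```

```text
time_s: 7.52
ee_pos: [0.5065, -0.0389, 0.0107]
eef_rot: [-0.401, 0.886, 0.096, 0.214]
ft_force: [-3.9, -3.8, 7.6]
gripper_width: 0.0575
grasp_force: 54.4
```

Gripped at 57.5 mm. Next: lift, yaw so the wrist ends up over the free area on the left, then turn the socket up.

```bash
python3 -m handwheel '[[1,[-0.15,0,-0.29],[0,0,0]],[1,[-0.28,0,-0.54],[0,0,0]],[1,[-0.28,0,-0.54],[0,0,0]],[1,[-0.28,0,-0.54],[0,0,0]],[1,[-0.28,0,-0.54],[0,0,0]],[1,[-0.28,0,-0.54],[0,0,0]],[1,[0,0,0],[-0.043,0,-0.085]],[1,[0,0,0],[-0.043,0,-0.085]],[1,[0,0,0],[-0.043,0,-0.085]],[1,[0,0,0],[-0.043,0,-0.085]],[1,[0,0,0],[-0.043,0,-0.085]],[1,[0,0,0],[-0.043,0,-0.085]]]'
python3 -m handwheel '[[1,[0,0,0],[0,0.1,0]],[1,[0,0,0],[0,0.1,0]],[1,[0,0,0],[0,0.1,0]],[1,[0,0,0],[0,0.1,0]],[1,[0,0,0],[0,0.1,0]],[1,[0,0,0],[0,0.1,0]],[1,[0,0,0],[0,0.1,0]],[1,[0,0,0],[0,0.1,0]],[1,[0,0,0],[0,0.1,0]],[1,[0,0,0],[0,0.1,0]],[1,[0,0,0],[0,0,0]],[1,[0,0,0],[0,0,0]]]'
python3 - <<'E'
from h import *
s=status.get_state();print(s["qpos"],s["time_s"],s["ee_pos"])
print(R.from_quat(s["eef_rot"]).as_matrix())
c=snap("scene","s4.png")
cv2.imwrite("pics/s4c.png",cv2.cvtColor(cv2.resize(c["image"][60:360,60:460],None,fx=2,fy=2),cv2.COLOR_RGB2BGR))
E
```

```text
time_s: 9.02
ee_pos: [0.5067, -0.0376, 0.1786]
eef_rot: [0.748, -0.622, -0.178, -0.15]
ft_force: [-0.1, 0.5, -1.0]
gripper_width: 0.0571
grasp_force: 53.7
time_s: 10.52
ee_pos: [0.5069, -0.0372, 0.1783]
eef_rot: [0.654, -0.548, 0.401, 0.334]
ft_force: [-0.2, -0.1, -1.1]
gripper_width: 0.0577
grasp_force: 54.0
[ 0.431  0.166 -0.168  1.689 -1.039 -1.053] 10.525 [ 0.507 -0.037  0.178]
[[ 0.078 -0.984  0.158]
 [-0.449 -0.176 -0.876]
 [ 0.89  -0.003 -0.456]]
```

View pics/s4c.png

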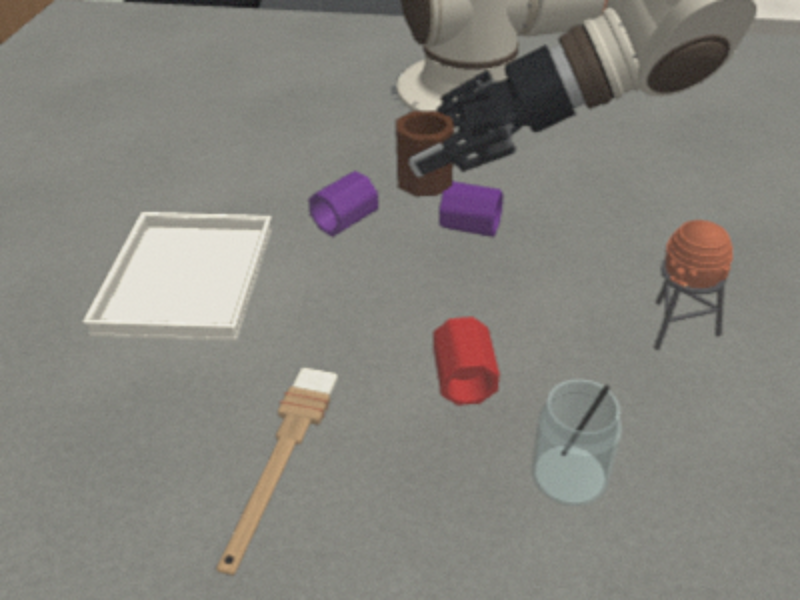

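Socket is up (scene crop pixel 425,125). Move over to a clear spot and lower.

```bash
python3 -m handwheel '[[1,[0.33,-0.07,0.64],[0,0,0]],[1,[0.33,-0.07,0.64],[0,0,0]],[1,[0,0,0],[0,0,0]],[1,[-0.44,0,0.23],[0,0,0]],[1,[-0.44,0,0.23],[0,0,0]],[1,[-0.44,0,0.23],[0,0,0]],[1,[-0.44,0,0.23],[0,0,0]],[1,[-0.44,0,0.23],[0,0,0]],[1,[-0.09,0,0.05],[0,0,0]],[1,[-0.09,0,0.05],[0,0,0]],[1,[0,0,0],[0,0,0]],[1,[0,0,0],[0,0,0]]]'
python3 - <<'E'
from h import *
s=status.get_state();print(s["ft_force"],s["ee_pos"])
T=R.from_quat(s["eef_rot"]).as_matrix();print(T)
c=snap("scene")
for t in["socle_centre","socket_mouth","tray"]:
  for d in spotter.place_of(t,"scene"): p=w(c,d["centre"]);print(t,d["confidence"],p)
E
```

```text
time_s: 12.08
ee_pos: [0.5272, -0.1086, 0.0444]
eef_rot: [0.653, -0.548, 0.402, 0.334]
ft_force: [0.9, -0.4, -1.1]
gripper_width: 0.0571
grasp_force: 54.3
[ 0.893 -0.441 -1.099] [ 0.527 -0.109  0.044]
[[ 0.077 -0.984  0.159]
 [-0.447 -0.177 -0.877]
 [ 0.891 -0.004 -0.453]]
socle_centre 0.72 [ 0.521 -0.092  0.043]
socle_centre 0.63 [0.655 0.038 0.029]
socle_centre 0.59 [ 0.394 -0.135  0.023]
socket_mouth 0.8 [0.691 0.046 0.025]
socket_mouth 0.63 [ 0.416 -0.156  0.029]
socket_mouth 0.59 [ 0.519 -0.093  0.08 ]
tray 0.77 [ 0.523 -0.299 -0.001]
```

```bash
python3 -m handwheel '[[1,[-0.035,0,0.018],[0,0,0]],[1,[-0.035,0,0.018],[0,0,0]],[1,[-0.035,0,0.018],[0,0,0]],[1,[-0.035,0,0.018],[0,0,0]],[1,[0,0,0],[0,0,0]],[1,[0,0,0],[0,0,0]]]'; python3 -m handwheel '[[1,[-0.018,0,0.009],[0,0,0]],[1,[-0.018,0,0.009],[0,0,0]],[1,[0,0,0],[0,0,0]],[1,[0,0,0],[0,0,0]]]'
```

```text
time_s: 13.02
ee_pos: [0.5269, -0.1088, 0.0358]
eef_rot: [0.653, -0.547, 0.402, 0.335]
ft_force: [0.2, -0.8, 0.2]
gripper_width: 0.0577
grasp_force: 54.4
time_s: 13.52
ee_pos: [0.5271, -0.1089, 0.0357]
eef_rot: [0.653, -0.546, 0.403, 0.335]
ft_force: [-9.7, 3.6, 15.5]
gripper_width: 0.0575
grasp_force: 55.8
```

```bash
python3 -m handwheel '[[1,[0.015,0,-0.008],[0,0,0]],[0.4,[0,0,0],[0,0,0]],[0,[0,0,0],[0,0,0]],[-0.5,[0,0,0],[0,0,0]],[-1,[0,0,0],[0,0,0]],[-1,[0,0,0],[0,0,0]],[-1,[0,0,0],[0,0,0]],[-1,[0,0,0],[0,0,0]]]'
python3 - <<'E'
from h import *
c=snap("wrist","w5.png");s=status.get_state();print(s["ee_pos"])
for t in["socle_centre","socket_mouth"]:
  for d in spotter.place_of(t,"wrist")[:3]: p=w(c,d["centre"]);print(t,d["confidence"],p,pix(c,p))
E
```

```text
time_s: 14.52
ee_pos: [0.5268, -0.1087, 0.0345]
eef_rot: [0.653, -0.547, 0.402, 0.335]
ft_force: [0.6, -0.1, 0.1]
gripper_width: 0.0853
grasp_force: 0.0
[ 0.527 -0.109  0.035]
socle_centre 0.97 [ 0.523 -0.093  0.036] [277.245 306.951]
socket_mouth 0.83 [ 0.422 -0.155  0.027] [489.519 243.269]
socket_mouth 0.6 [ 0.521 -0.09   0.07 ] [282.486 265.717]
```

View pics/w5.png

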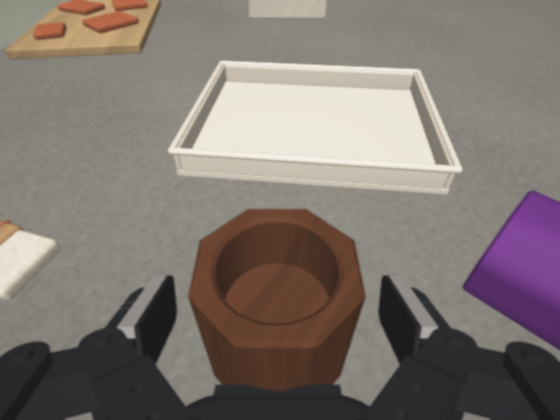

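The socle stands with the socket up (mouth at 277,265), fingers free. Withdraw, rise and turn the tool down.

```bash
python3 -m handwheel '[[-1,[0,0,-0.3],[0,0,0]],[-1,[0,0,-0.6],[0,0,0]],[-1,[0,0,-0.8],[0,0,0]],[-1,[0,0,-0.8],[0,0,0]],[-1,[0.7,0,-0.36],[0,0,0]],[-1,[0.7,0,-0.36],[0,0,0]],[-1,[0.7,0,-0.36],[0,0,0]]]'
python3 -m handwheel '[[1,[0,0,0],[0,-0.1,0]],[1,[0,0,0],[0,-0.1,0]],[1,[0,0,0],[0,-0.1,0]],[1,[0,0,0],[0,-0.1,0]],[1,[0,0,0],[0,-0.1,0]],[1,[0,0,0],[0,-0.1,0]],[1,[0,0,0],[0,-0.1,0]],[1,[0,0,0],[0,0,0]],[1,[0,0,0],[0,0,0]],[1,[0,0,0],[0,0,0]]]'
python3 - <<'E'
from h import *
c=snap("wrist","w6.png");s=status.get_state();print(s["ee_pos"],s["qpos"],s["gripper_width"])
T=R.from_quat(s["eef_rot"]).as_matrix();print(T)
for cn in("wrist","scene","top"):
 if cn!="wrist": c=snap(cn)
 for t in["socle_centre","socket_mouth","socket_floor"]:
  for d in spotter.place_of(t,cn):
   p=w(c,d["centre"])
   if np.hypot(*(p[:2]-[.522,-.091]))<.05: print(cn,t,d["confidence"],p,(T.T@(p-s["ee_pos"]))/.05, pix(c,p))
E
```

```text
time_s: 15.55
ee_pos: [0.5066, 0.0016, 0.2105]
eef_rot: [0.654, -0.547, 0.402, 0.335]
ft_force: [0.5, -0.0, 0.4]
gripper_width: 0.0853
grasp_force: 0.0
time_s: 16.8
ee_pos: [0.5065, 0.0022, 0.2091]
eef_rot: [0.768, -0.641, 0.002, 0.0]
ft_force: [-0.0, -0.2, -0.1]
gripper_width: 0.0003
grasp_force: 0.0
[0.506 0.002 0.209] [ 0.006 -0.027  0.016  1.612 -0.002 -1.744] -0.00022003084007414956
[[ 0.178 -0.984  0.002]
 [-0.984 -0.178 -0.002]
 [ 0.002 -0.002 -1.   ]]
wrist socle_centre 0.74 [ 0.523 -0.091  0.037] [1.896 0.012 3.437] [277.007  78.728]
wrist socket_mouth 0.86 [ 0.523 -0.087  0.067] [1.803 0.007 2.841] [276.72   82.862]
scene socle_centre 0.81 [ 0.521 -0.094  0.032] [1.932 0.059 3.549] [238.823 193.13 ]
scene socket_mouth 0.87 [ 0.521 -0.095  0.069] [1.965 0.063 2.801] [237.237 180.124]
top socle_centre 0.77 [ 0.524 -0.09   0.037] [ 1.877 -0.005  3.444] [324.571 238.155]
top socket_mouth 0.51 [ 0.524 -0.089  0.07 ] [ 1.859 -0.022  2.78 ] [325.033 236.333]
```

```bash
cat >> h.py <<'E'
def upr(c,cn,ref):
    from scipy.optimize import minimize
    pr=pix(c,np.array(ref));best=None
    for d in spotter.silhouettes("socle_centre",cn):
        v,u=np.nonzero(d["mask"]); e=np.hypot(u.mean()-pr[0],v.mean()-pr[1])
        if best is None or e<best[0]: best=(e,d["mask"])
    m=best[1]; o=[(29*np.cos(t)/np.cos(np.pi/8),29*np.sin(t)/np.cos(np.pi/8)) for t in np.pi/8+np.arange(8)*np.pi/4]
    P=np.array([[x,y,z] for z in(0,70) for x,y in o])/1000
    def cost(q):
        W=P@R.from_euler("z",q[2]).as_matrix().T+[q[0],q[1],0]
        h=cv2.convexHull(np.array([pix(c,p) for p in W]).astype(np.float32))
        dm=np.zeros(m.shape,np.uint8); cv2.fillPoly(dm,[np.round(h*16).astype(np.int32)],1,shift=4)
        return (dm.astype(bool)^m).sum()
    rs=[minimize(cost,[ref[0],ref[1],t],method="Nelder-Mead",options=dict(initial_simplex=[[ref[0],ref[1],t],[ref[0]+.006,ref[1],t],[ref[0],ref[1]+.006,t],[ref[0],ref[1],t+.15]])) for t in(-.3,-.1,.1,.3)]
    r=min(rs,key=lambda r:r.fun); return r.x,r.fun,m.sum()
E
python3 -m handwheel '[[1,[0.4,0,0],[0,0,0]],[1,[0.4,0,0],[0,0,0]],[1,[0,0,0],[0,0,0]]]'
python3 - <<'E'
from h import *
for cn in("wrist","top","scene"):
    c=snap(cn,"u_%s.png"%cn); print(cn,upr(c,cn,(.522,-.091,.035)))
s=status.get_state();print(s["ee_pos"]);T=R.from_quat(s["eef_rot"]).as_matrix();print(T[:,0],T[:,1])
im=cv2.imread("pics/u_wrist.png");c=snap("wrist");u,v=pix(c,np.array([.522,-.091,.07])).astype(int);print(u,v)
cv2.imwrite("pics/u_c.png",cv2.resize(im[max(v-90,0):v+110,max(u-100,0):u+100],None,fx=3,fy=3))
E
```

```text
time_s: 17.77
ee_pos: [0.5138, -0.0388, 0.2092]
eef_rot: [0.767, -0.642, 0.001, -0.0]
ft_force: [0.3, -0.6, -0.9]
gripper_width: 0.0001
grasp_force: 0.0
wrist (array([ 0.523, -0.091,  0.202]), np.float64(88.0), np.int64(4578))
top (array([ 0.509, -0.084, -0.02 ]), np.float64(796.0), np.int64(227))
scene (array([ 0.525, -0.091,  0.237]), np.float64(93.0), np.int64(891))
[ 0.514 -0.037  0.209]
[ 0.177 -0.984  0.001] [-0.984 -0.177 -0.002]
278 131
```

View pics/u_c.png

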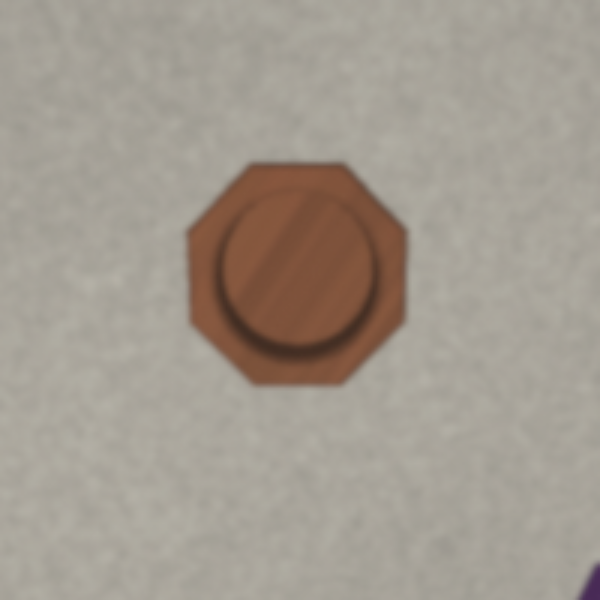

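```bash
python3 -m handwheel '[[1,[0.54,0,0],[0,0,0]],[1,[0.54,0,0],[0,0,0]],[1,[0,0,0.6],[0,0,0]],[1,[0,0,0.6],[0,0,0]],[1,[0,0,0.6],[0,0,0]],[1,[0,0,0.6],[0,0,0]],[1,[0,0,0],[0,0,0]],[1,[0,0,0],[0,0,0]]]'
python3 - <<'E'
from h import *
P=[]
for i in range(5):
    c=snap("wrist","w7.png" if i==0 else None); P.append(status.get_state()["ee_pos"])
print(np.mean(P,0),np.std(P,0))
cv2.imwrite("pics/w7c.png",cv2.resize(cv2.imread("pics/w7.png")[200:420,130:430],None,fx=2.6,fy=2.6))
E
```

```text
time_s: 19.12
ee_pos: [0.5241, -0.091, 0.0907]
eef_rot: [0.767, -0.641, 0.002, -0.001]
ft_force: [0.5, -0.5, 0.4]
gripper_width: 0.0001
grasp_force: 0.0
[ 0.524 -0.091  0.091] [0. 0. 0.]
```

View pics/w7c.png

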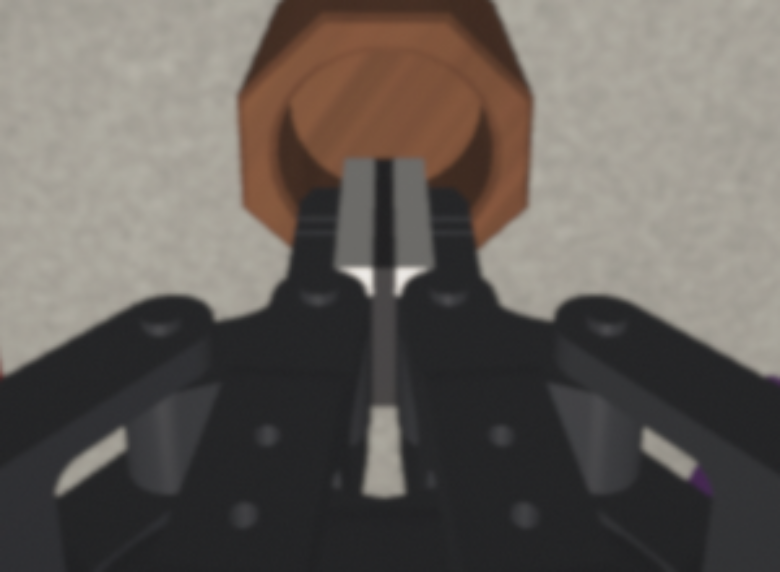

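The fingertips (x≈384) are centred on the socket (x≈385). Descend carefully.

```bash
python3 -m handwheel '[[1,[0,0,0.3],[0,0,0]],[1,[0,0,0.2],[0,0,0]],[1,[0,0,0],[0,0,0]]]'; python3 -m handwheel '[[1,[0,0,0.15],[0,0,0]],[1,[0,0,0.15],[0,0,0]],[1,[0,0,0],[0,0,0]]]';  python3 -m handwheel '[[1,[0,0,0.06],[0,0,0]],[1,[0,0,0.04],[0,0,0]],[1,[0,0,0],[0,0,0]]]'
```

```text
time_s: 19.75
ee_pos: [0.5227, -0.091, 0.0628]
eef_rot: [0.767, -0.642, 0.0, 0.0]
ft_force: [0.4, -0.2, -0.2]
gripper_width: -0.0
grasp_force: 0.0
time_s: 20.12
ee_pos: [0.5232, -0.0911, 0.0486]
eef_rot: [0.767, -0.642, 0.001, -0.0]
ft_force: [0.6, -0.5, -0.7]
gripper_width: 0.0001
grasp_force: 0.0
time_s: 20.5
ee_pos: [0.5236, -0.0912, 0.0443]
eef_rot: [0.767, -0.642, 0.001, -0.0]
ft_force: [0.4, 0.3, -0.1]
gripper_width: 0.0002
grasp_force: 0.0
```

```bash
python3 -m handwheel '[[1,[0,0,0.02],[0,0,0]],[1,[0,0,0.01],[0,0,0]],[1,[0,0,0],[0,0,0]]]';  python3 -m handwheel '[[1,[0,0,0.01],[0,0,0]],[1,[0,0,0],[0,0,0]]]'; python3 -m handwheel '[[1,[0,0,0.01],[0,0,0]],[1,[0,0,0],[0,0,0]]]'
```

```text
time_s: 20.88
ee_pos: [0.5237, -0.0912, 0.0429]
eef_rot: [0.767, -0.642, 0.001, -0.001]
ft_force: [-0.5, 0.8, -0.3]
gripper_width: -0.0003
grasp_force: 0.0
time_s: 21.12
ee_pos: [0.5237, -0.0912, 0.0424]
eef_rot: [0.767, -0.642, 0.001, -0.001]
ft_force: [-0.9, 0.4, -0.8]
gripper_width: -0.0001
grasp_force: 0.0
time_s: 21.38
ee_pos: [0.5237, -0.0912, 0.0421]
eef_rot: [0.767, -0.642, 0.001, -0.001]
ft_force: [-1.5, -0.2, 2.1]
gripper_width: -0.0003
grasp_force: 1.2
```

Contact begins. A touch more for a clear few newtons.

```bash
python3 -m handwheel '[[1,[0,0,0.006],[0,0,0]],[1,[0,0,0],[0,0,0]],[1,[0,0,0],[0,0,0]]]'
```

```text
time_s: 21.75
ee_pos: [0.5237, -0.0912, 0.0421]
eef_rot: [0.767, -0.642, 0.001, -0.001]
ft_force: [-2.9, 0.2, 5.1]
gripper_width: 0.0001
grasp_force: 2.8
```

```bash
python3 -m handwheel '[[1,[0,0,-0.1],[0,0,0]],[1,[0,0,-0.4],[0,0,0]],[1,[0,0,-0.5],[0,0,0]],[1,[0,0,-0.5],[0,0,0]],[1,[0,0,-0.5],[0,0,0]],[-1,[0,0,0],[0,0,0]],[-1,[0,0,0],[0,0,0]],[-1,[0,0,0],[0,0,0]],[-1,[0,0,0],[0,0,0]],[-1,[0,0,0],[0,0,0]],[-1,[0,0,0],[0,0,0]]]'
python3 - <<'E'
from h import *
s=status.get_state();T=R.from_quat(s["eef_rot"]).as_matrix()
c=snap("scene");print(upr(c,"scene",(.522,-.091,.035)),s["ee_pos"],s["gripper_width"])
for d in spotter.place_of("tray","scene"):print(w(c,d["centre"]))
E
```

```text
time_s: 23.12
ee_pos: [0.5234, -0.0911, 0.1414]
eef_rot: [0.767, -0.642, 0.001, -0.0]
ft_force: [-0.2, 0.4, 0.5]
gripper_width: 0.0856
grasp_force: 0.0
(array([ 0.52 , -0.094,  0.272]), np.float64(102.0), np.int64(874)) [ 0.523 -0.091  0.141] 0.08560208344379991
[ 0.522 -0.3    0.004]
```

Socle is undisturbed (the fit is partly occluded). Descend, grip, lift 150 mm.

```bash
python3 -m handwheel '[[-1,[0,0,0.6],[0,0,0]],[-1,[0,0,0.6],[0,0,0]],[-1,[0,0,0.6],[0,0,0]],[-1,[0,0,0.5],[0,0,0]],[-1,[0,0,0],[0,0,0]],[0.5,[0,0,0],[0,0,0]],[1,[0,0,0],[0,0,0]],[1,[0,0,0],[0,0,0]],[1,[0,0,0],[0,0,0]],[1,[0,0,0],[0,0,0]],[1,[0,0,0],[0,0,0]]]' 50
python3 -m handwheel '[[1,[0,0,-0.2],[0,0,0]],[1,[0,0,-0.5],[0,0,0]],[1,[0,0,-0.5],[0,0,0]],[1,[0,0,-0.5],[0,0,0]],[1,[0,0,-0.5],[0,0,0]],[1,[0,0,-0.3],[0,0,0]],[1,[0,0,0],[0,0,0]]]'
```

```text
time_s: 24.65
ee_pos: [0.5246, -0.0914, 0.0282]
eef_rot: [0.767, -0.642, 0.002, -0.001]
ft_force: [-0.7, -0.4, 6.9]
gripper_width: 0.0582
grasp_force: 54.1
time_s: 25.52
ee_pos: [0.5239, -0.0912, 0.1527]
eef_rot: [0.767, -0.642, 0.002, -0.001]
ft_force: [0.5, 0.4, -2.1]
gripper_width: 0.0577
grasp_force: 53.7
```

```bash
python3 -m handwheel '[[1,[0.4,0.07,0],[0,0,0]],[1,[0.6,0.11,0],[0,0,0]],[1,[0.6,0.11,0],[0,0,0]],[1,[0.6,0.11,0],[0,0,0]],[1,[0.6,0.11,0],[0,0,0]],[1,[0.6,0.11,0],[0,0,0]],[1,[0.45,0.08,0],[0,0,0]],[1,[0.2,0.04,0],[0,0,0]],[1,[0,0,0],[0,0,0]],[1,[0,0,0],[0,0,0]],[1,[0,0,0],[0,0,0]],[1,[0,0,0],[0,0,0]]]'
python3 - <<'E'
from h import *
c=snap("scene","s9.png")
for t in["socle_centre","socket_mouth","tray","stand","head","jar","brush"]:
  for d in spotter.place_of(t,"scene")[:3]: print(t,round(d["confidence"],2),w(c,d["centre"]))
cv2.imwrite("pics/s9c.png",cv2.cvtColor(cv2.resize(c["image"][60:360,60:460],None,fx=2,fy=2),cv2.COLOR_RGB2BGR))
E
```

```text
time_s: 27.02
ee_pos: [0.523, -0.2964, 0.1519]
eef_rot: [0.767, -0.641, 0.001, -0.001]
ft_force: [-1.2, -0.3, -1.3]
gripper_width: 0.0571
grasp_force: 53.7
socle_centre 0.92 [0.653 0.037 0.03 ]
socle_centre 0.8 [0.383 0.029 0.026]
socle_centre 0.76 [ 0.522 -0.296  0.16 ]
socket_mouth 0.97 [ 0.417 -0.156  0.03 ]
socket_mouth 0.86 [0.39  0.063 0.024]
socket_mouth 0.61 [0.692 0.041 0.024]
tray 0.63 [ 0.523 -0.299  0.001]
stand 0.81 [ 0.552  0.27  -0.001]
head 0.85 [0.548 0.272 0.086]
head 0.71 [ 0.775 -0.13  -0.005]
brush 0.57 [ 0.776 -0.13  -0.003]
```

View pics/s9c.png

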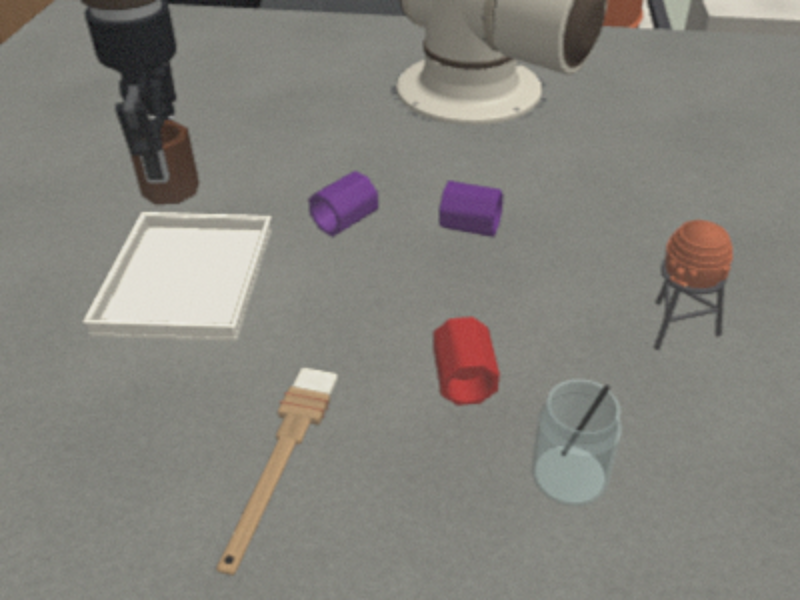

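The socle is held upright at z≈0.16 over the tray centre (crop 165,160), and the bystanders are where they were.

```bash
python3 -c "
from cell import workorder
print(workorder.job_done())"
```

```text
the job is handed in; nothing more can be done
None
```

I stood the socle socket-up, let go, felt the socket floor with about 5 N, and handed the job in at about 27 s with the socle held upright over the tray's middle, its centre about 0.16 m above the bench; the head, stand and brush were re-measured in place and the jar looked unmoved, but the hand-in returned no verdict.

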